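# Shim the rocking lamp base

## Robot

A 6-joint arm with a two-finger parallel gripper is mounted at the origin on the work surface. World frame = base frame: x ahead of the robot, y to its left, z up, the work surface at z = 0. Lengths are in m, angles in rad, forces in N, time in s.
With the tool pointing down it reaches from about 0.375 to 0.975 m from the base axis. Payload 3.8 kg.
Tool frame: the origin (TCP) lies between the finger pads; the fingertips stand 8 mm ahead of it and the grasp point (between the pads) lies 11 mm behind it; z points along the fingers, y is the line along which they close (so a half turn about z gives the same grasp; the last joint's range is limited). The gripper opens to 85 mm and grips with 20 to 120 N. Pads are 22 mm wide; open, the fingers measure 114 mm over their backs; the gripper's body (76 mm by 85 mm) begins 54 mm behind the grasp point. The pads swing forward as they close: fully open they stand 13 mm farther back than shut.
Start: joints at [1.216, 0.264, 1.604, -0, 1.274, -0.037], TCP at [0.211, 0.641, 0.239] pointing down, gripper open.
Joint ranges: [-2.63, 2.63], [-0.94, 2.18], [0.31, 2.57], [-1.31, 4.45], [0, 2.66], [-2.55, 2.55]. Speed limits (rad/s): [2.57, 2.57, 3.14, 3.14, 3.14, 3.14].

## Interface

Orientations are given as [roll, pitch, yaw] about the fixed x, y, z axes, in that order (R = Rz(yaw) Ry(pitch) Rx(roll)).
In Python, from rig import r gives the robot as it stands.
- The arm moves only by the tool drive_tool, never from a script. Its argument "plan" is one flat list of numbers, 6 for each row, row after row: the shift along the tool's x, y, z each as a share of 0.1 m, from -1 to 1, then the turn, a rotation vector about the tool's x, y, z each as a share of 360 degrees, from -1 to 1. A call has exactly 10 rows; each row shifts and turns the commanded pose from where the row before left it, along the tool's axes as they then stand; what a row does not reach is not made up. A row lasts 1/8 s, in which the tool goes at most 62.5 mm and 10.7 degrees, less where a joint would pass 70% of its speed; a pose out of reach is approached as far as the arm can. A call with a number of a shift or a turn outside -1 to 1 is refused whole. A call with a gripper value outside its range is refused whole. "grip" is the opening in per cent of the stroke, from 0 (shut) to 100 (fully open), set as the call begins (left out, the last holds). The fingers move at their own pace and stop on an object; "newtons" is the grip in N (left out, the last holds). Time passes only in rows, so rows that do not move let the fingers close, or fill a call up. It gives the time, the measured TCP pose, the force, the opening and the grip force at its end, in the units of the state.
- r.state(): the state, without advancing time (a new reading comes with each control period).
- r.camera(name): name is "scene" or "top" or "wrist"; returns the picture (384x512x3 uint8, red, green, blue); there is no depth.
- r.camera_info(name): a dict with "mtx" (3x3 intrinsics, pixels), "xyz" and "attitude" of the camera in the world; the wrist camera has in their place "mount" (4x4, takes a point from camera to tool coordinates, whose origin is the TCP and whose axes are the flange's). Camera axes: x right, y down, z forward; pixel columns grow to the right and rows downward; lengths in m; the calibration is good to about 2 mm. The wrist camera is an equidistant fisheye: a pixel r from the principal point sees the ray r / f radians off the axis. A picture is of the moment at which its call begins: read the wrist's pose just before it. camera_info takes no time and is no camera call.
- r.close_job(): hands the job in; it is judged then, once.
The state is a dict: "clock": time; "joints": joint angles; "qvel": joint speeds; "effort": joint torques, N m; "ee_pos": TCP position; "ee_rot": TCP orientation; "force": force on the tool from outside, world axes, zero at the start; "moment": the same for the moment, N m; "gripper_width": opening from 0.0 (shut) to 1.0 (fully open); "grip_force": force on a finger pad.
Only numpy, scipy, OpenCV 4.12 (cv2) and the standard library are available. Lean on these libraries where they do the work, as an engineer would, in place of code of your own. Each camera call takes 0.05 s, during which the arm holds its last target. There are 200 camera calls.

## Task

The unfinished lamp base on the bench rocks because one of its four rubber feet is too short. Push the wooden wedge, thin end first, under the short foot until the lamp base stands level and no longer rocks, then press down with the fingertips on the corner of the board diagonally opposite to check that it is firm. Only push and press: lift nothing, leave the lamp base standing where it is, and do not disturb the other things on the bench.

Things in the scene. Friction and masses are not known exactly. Their poses are not given: they have to be found in the camera images.
- lamp: Loose lamp base, 1.0 to 1.7 kg: plywood board 230 x 230 x 22 mm, top 47 mm above the bench when level. Four rubber feet (radius 14 mm, slightly domed) at x, y = +-90 mm, 25 mm long, but the one at (-90, -90) only 16 mm; left alone it leans onto that foot (4 degrees), the opposite foot in the air. Origin: board centre at bench level; x, y along the sides, z up through the board (vertical when level).
- short_foot (a point): Centre of the underside of the short foot, at the corner next to the grey driver box; it touches the bench at the start and is 9 mm above it when the board is level. Wedging beyond level lifts another foot and tilts the board again.
- far_corner (a point): Point on the top of the lamp board straight above the foot diagonally opposite the short one, 25 mm in from both edges: the place to press for the check.
- stem (a point): Top of the upright brass stem with black lampholder (radius 22 mm) on the lamp board, 150 mm above the bench, at the board's centre: mind the gripper. A flat grey metal driver box, 60 x 60 x 20 mm, is fixed on the board, centred at x, y = -56 mm.
- wedge: Loose wooden wedge, about 60 g, 110 mm long (x), 50 mm wide (y), rising from 2 mm at the thin end (+x) to 20 mm at the thick end (-x, an upright flat face). Lies flat near the short foot, thin end roughly towards it but seldom in line. Origin: centre of its underside. Level is reached with the thin end roughly 40 mm past the foot's centre; it does not slide back by itself.
- vase: Bystander: white ribbed ceramic vase, 73 mm wide, 200 mm tall. Origin under its centre.
- glue: Bystander: white glue bottle, 56 mm wide, 150 mm tall. Origin under its centre.
- rings: Bystander: twisted stack of black square plates, 90 mm wide, 50 mm tall. Origin under its centre.
- screwdriver: Bystander: screwdriver lying on the bench, about 200 mm long. Origin under its middle.
- jar: Bystander: glass jar with steel lid, 64 mm wide, 75 mm tall. Origin under its centre.
- offcut: Bystander: flat rectangular wood offcut 45 x 70 x 18 mm, not a wedge. Lies on the bench beside the lamp base. Origin: centre of its underside.
Things that resemble listed ones, but are neither listed nor needed, are in the scene too. Of the things like the wedge, leave any that is red; of the rest the smaller one is meant.

How it is judged:
By the outcome, as a careful person would: the job done as asked, in the order asked, and still so for the second after the job is handed in, with the robot touching nothing.
It also fails if it takes over 72 s, if anything falls off the work surface, if the arm or the gripper's body presses on something with over 40 N, if the wrist force passes 120 N, or if a joint passes its speed limit or range.

## Working session

There is one attempt and no reset: what is moved stays moved. The work goes in short steps, Python scripts to look and compute and a tool call to move; the robot and the scene stay as the last step left them, time stands still between calls to the robot, and variables do not carry over. Pictures are saved under pics/ and viewed, at most 10 in all, crops included, and the job is handed in when it is done.

Besides the shell and the picture viewer there is one more tool, called after ">>>" as a command line: name --argument value ..., lists and objects as JSON in quotes. drive_tool: Moves the arm, as the interface text tells. Shift numbers are shares of 0.1 m and turn numbers shares of 360 degrees, none past 1 either way. Its arguments: {"type":"object","properties":{"plan":{"type":"array"},"grip":{"type":"number"},"newtons":{"type":"number"}},"required":["plan"]}

```bash
mkdir -p pics
python3 - <<'E'
from rig import r
import cv2,numpy as np
s=r.state();print(s['ee_pos'],s['ee_rot'],s['clock'])
for n in("scene","top"):
    cv2.imwrite(f"pics/{n}0.png",cv2.resize(r.camera(n)[:,:,::-1],(800,600),interpolation=cv2.INTER_CUBIC))
    print(n,r.camera_info(n))
print(r.camera_info("wrist"))
E
```

```text
[0.21069855 0.64051275 0.23794216] [-3.13934338e+00 -7.34529247e-05  2.82379693e+00] 0.0
scene {'mtx': array([[461.53374725,   0.        , 256.68961404],
       [  0.        , 461.53374725, 194.44049253],
       [  0.        ,   0.        ,   1.        ]]), 'xyz': array([ 1.16073379, -1.01858461,  0.94821755]), 'attitude': array([-2.18667294, -0.00443004,  0.53926973])}
top {'mtx': array([[440.11983935,   0.        , 251.48565109],
       [  0.        , 440.11983935, 195.22915335],
       [  0.        ,   0.        ,   1.        ]]), 'xyz': array([ 0.35785558, -0.01952977,  1.71408624]), 'attitude': array([-3.00941737e+00,  1.24978694e-03, -1.55158263e+00])}
{'mtx': array([[297.31863964,   0.        , 257.13987839],
       [  0.        , 297.31863964, 188.86938515],
       [  0.        ,   0.        ,   1.        ]]), 'mount': array([[-2.87010636e-04, -9.48268332e-01, -3.17469823e-01,
         8.16081927e-02],
       [ 9.99999865e-01, -1.34643212e-04, -5.01882987e-04,
         3.64859502e-04],
       [ 4.33174586e-04, -3.17469924e-01,  9.48268242e-01,
        -1.35074458e-01],
       [ 0.00000000e+00,  0.00000000e+00,  0.00000000e+00,
         1.00000000e+00]])}
```

View pics/top0.png

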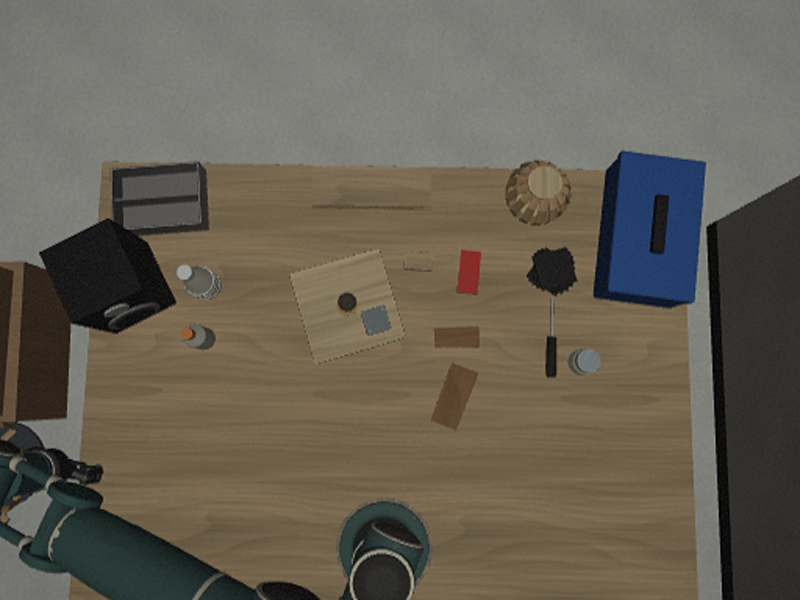

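View pics/scene0.png

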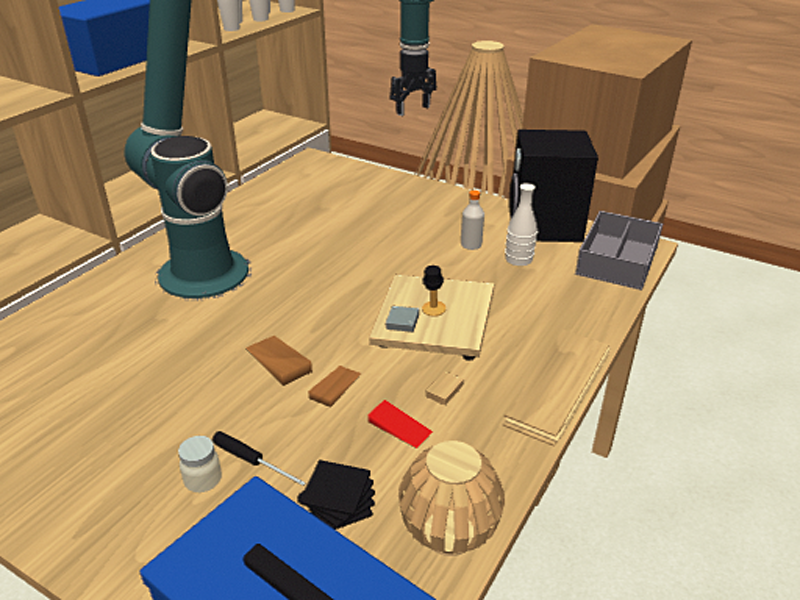

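The small brown wedge is at about (457,337) in the top view. The lamp board's corners are near (290,273), (380,250), (405,338) and (316,363), with the driver box at (376,321), so the short foot is by (405,338). I'll crop in to measure them.

```bash
cat > h.py <<'E'
import numpy as np,cv2
from rig import r
from scipy.spatial.transform import Rotation as Ro
def unproj(name,uv,z):
    i=r.camera_info(name);R=Ro.from_euler('xyz',i['attitude']).as_matrix()
    d=R@np.linalg.inv(i['mtx'])@np.array([uv[0],uv[1],1.]);c=i['xyz']
    return c+d*(z-c[2])/d[2]
def proj(name,p):
    i=r.camera_info(name);R=Ro.from_euler('xyz',i['attitude']).as_matrix()
    q=i['mtx']@(R.T@(np.array(p)-i['xyz']));return q[:2]/q[2]
E
python3 - <<'E'
from h import *
k=1.5625
for p,z in [((290,273),.05),((380,250),.05),((405,338),.04),((316,363),.05),((376,321),.062),((347,302),.15)]: print(p,unproj('top',np.array(p)/k,z).round(3))
for p in [(434,328),(479,326),(480,346),(435,347)]: print('w',unproj('top',np.array(p)/k,.01).round(3))
t=r.camera('top')[145:245,180:320,::-1]; s=r.camera('scene')[150:280,150:330,::-1]
a=cv2.resize(t,None,fx=4,fy=4,interpolation=cv2.INTER_CUBIC)
cv2.imwrite('pics/t1.png',cv2.convertScaleAbs(a,alpha=1.8));
cv2.imwrite('pics/s1.png',cv2.resize(s,None,fx=4,fy=4,interpolation=cv2.INTER_CUBIC))
E
```

```text
(290, 273) [0.654 0.241 0.05 ]
(380, 250) [0.715 0.021 0.05 ]
(405, 338) [ 0.5   -0.044  0.04 ]
(316, 363) [0.434 0.17  0.05 ]
(376, 321) [0.538 0.027 0.062]
(347, 302) [0.571 0.092 0.15 ]
w [ 0.529 -0.116  0.01 ]
w [ 0.536 -0.228  0.01 ]
w [ 0.486 -0.231  0.01 ]
w [ 0.481 -0.119  0.01 ]
```

View pics/t1.png

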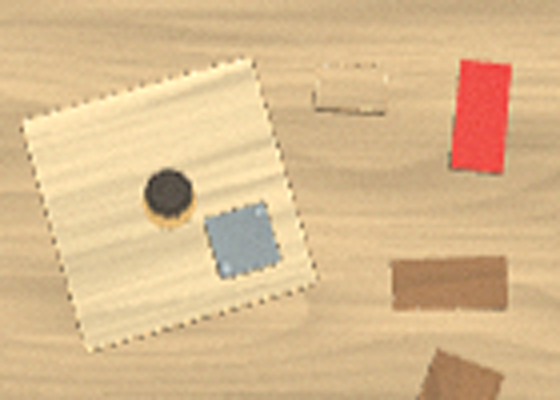

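View pics/s1.png

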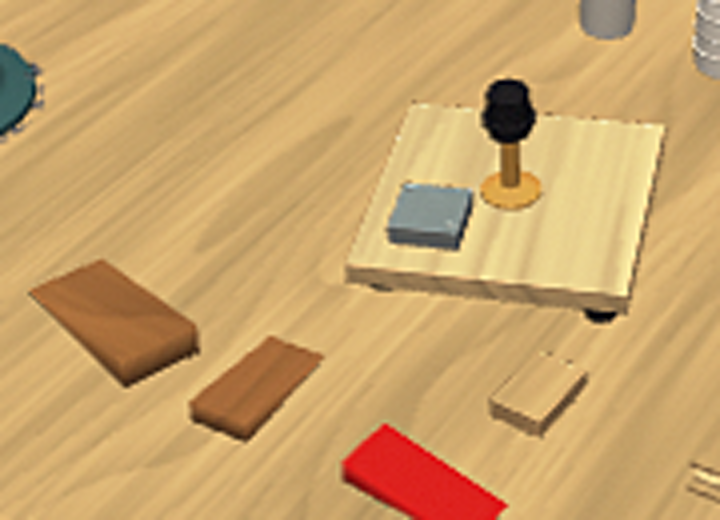

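```bash
cat > fit.py <<'E'
from h import *
from scipy.optimize import least_squares
T=lambda u:(np.array(u)+.5)/4-.5+[180,145]
S=lambda u:(np.array(u)+.5)/4-.5+[150,150]
def lampP(p,q,tilt=np.arcsin(9/127.3)):   # q local pts; tilted about the diagonal through (-90,90),(90,-90)
    ax=np.array([1,-1,0])/2**.5          # lowers (-,-)
    R=Ro.from_rotvec(ax*tilt)
    if R.apply([-1,-1,0])[2]>0: R=R.inv()
    return Ro.from_euler('z',p[2]).apply(R.apply(q))+[p[0],p[1],0]
def wedgeP(p,q): return Ro.from_euler('z',p[2]).apply(q)+[p[0],p[1],0]
if __name__=='__main__':
    b=.115
    c=np.array([[-b,-b,.047],[b,-b,.047],[b,b,.047],[-b,b,.047]])
    L=[('top',c[0],T((318,282))),('top',c[1],T((252,57))),('top',c[2],T((22,120))),('top',c[3],T((92,352))),
       ('scene',c[0],S((346,268))),('scene',c[1],S((627,300))),('scene',c[2],S((665,124))),('scene',c[3],S((413,101)))]
    w=np.array([[.055,.025,.002],[.055,-.025,.002],[-.055,-.025,.02],[-.055,.025,.02]])
    W=[('top',w[0],T((393,310))),('top',w[1],T((391,261))),('top',w[2],T((507,256))),('top',w[3],T((508,310))),
       ('scene',w[0],S((271,337))),('scene',w[1],S((323,356))),('scene',w[2],S((247,419))),('scene',w[3],S((191,404)))]
    # image-left is +y: thin end at left; wedge +y (left of heading +Y) is world -x = image bottom
    for nm,D,f,p0 in(('lamp',L,lampP,[.57,.1,.29]),('wedge',W,wedgeP,[.508,-.173,1.6])):
        for cams in(('top','scene'),('top',),('scene',)):
            DD=[d for d in D if d[0] in cams]
            s=least_squares(lambda p:np.concatenate([proj(d[0],f(p,d[1]))-d[2] for d in DD]),p0)
            print(nm,cams,s.x.round(4),'px rms',np.sqrt(np.mean(s.fun**2)).round(2))
            if nm=='lamp': print(' foot',lampP(s.x,[-.09,-.09,.009]).round(4),'far',lampP(s.x,[.09,.09,.047]).round(4), 'far level',lampP(s.x,[.09,.09,.047],0).round(4))
E
python3 fit.py
```

```text
lamp ('top', 'scene') [0.5805 0.1    0.3105] px rms 0.56
 foot [ 0.5221 -0.0135 -0.    ] far [0.637  0.2099 0.0559] far level [0.6387 0.2132 0.047 ]
lamp ('top',) [0.5793 0.1005 0.3132] px rms 0.45
 foot [ 0.5213 -0.0131 -0.    ] far [0.6356 0.2106 0.0559] far level [0.6372 0.2139 0.047 ]
lamp ('scene',) [0.582  0.0983 0.3073] px rms 0.51
 foot [ 0.5233 -0.015  -0.    ] far [0.6389 0.208  0.0559] far level [0.6406 0.2113 0.047 ]
wedge ('top', 'scene') [ 0.5079 -0.1716  1.6137] px rms 0.42
wedge ('top',) [ 0.5072 -0.1717  1.5993] px rms 0.21
wedge ('scene',) [ 0.5085 -0.1718  1.625 ] px rms 0.49
```

The fits agree, with 0.4–0.6 px rms. The short foot is at (0.522, -0.0135), and the wedge centre is at (0.508, -0.172) with heading 1.607. Next I'll turn the tool to that heading and move it in behind the thick end.

>>> drive_tool --plan '[0, 0, 0, 0, 0, 0.0242, 0, 0, 0, 0, 0, 0.0242, 0, 0, 0, 0, 0, 0.0242, 0, 0, 0, 0, 0, 0.0242, 0, 0, 0, 0, 0, 0.0242, 0, 0, 0, 0, 0, 0.0242, 0, 0, 0, 0, 0, 0.0242, 0, 0, 0, 0, 0, 0.0242, -0.25, 0.075, 0, 0, 0, 0, -0.5, 0.15, 0, 0, 0, 0]' --grip 22

```text
clock: 1.45
ee_pos: [0.2359, 0.5674, 0.2388]
ee_rot: [-3.142, -0.0, 1.609]
force: [1.1, -0.5, 0.0]
gripper_width: 0.22
grip_force: 0.0
```

>>> drive_tool --plan '[-0.5, 0.15, 0, 0, 0, 0, -0.5, 0.15, 0, 0, 0, 0, -0.5, 0.15, 0, 0, 0, 0, -0.5, 0.15, 0, 0, 0, 0, -0.5, 0.15, 0, 0, 0, 0, -0.5, 0.15, 0, 0, 0, 0, -0.5, 0.15, 0, 0, 0, 0, -0.5, 0.15, 0, 0, 0, 0, -0.5, 0.15, 0, 0, 0, 0, -0.5, 0.15, 0, 0, 0, 0]'

```text
clock: 2.7
ee_pos: [0.4045, 0.0713, 0.2395]
ee_rot: [3.141, -0.0, 1.607]
force: [1.1, -0.1, 0.5]
gripper_width: 0.218
grip_force: 0.0
```

>>> drive_tool --plan '[-0.5, 0.15, 0, 0, 0, 0, -0.5, 0.15, 0, 0, 0, 0, -0.5, 0.15, 0, 0, 0, 0, -0.5, 0.15, 0, 0, 0, 0, -0.5, 0.15, 0, 0, 0, 0, -0.5, 0.15, 0, 0, 0, 0, -0.35, 0.05, 0, 0, 0, 0, 0, 0, 0, 0, 0, 0, 0, 0, 0, 0, 0, 0, 0, 0, 0, 0, 0, 0]'

```text
clock: 3.95
ee_pos: [0.5113, -0.2573, 0.2392]
ee_rot: [-3.141, -0.0, 1.608]
force: [0.1, -0.7, 0.4]
gripper_width: 0.224
grip_force: 0.0
```

>>> drive_tool --plan '[-0.05, 0, 0.4, 0, 0, 0, 0, 0, 0.4, 0, 0, 0, 0, 0, 0.4, 0, 0, 0, 0, 0, 0.4, 0, 0, 0, 0, 0, 0.3, 0, 0, 0, 0, 0, 0.1, 0, 0, 0, 0, 0, 0.1, 0, 0, 0, 0, 0, 0.05, 0, 0, 0, 0, 0, 0, 0, 0, 0, 0, 0, 0, 0, 0, 0]'

```text
clock: 5.2
ee_pos: [0.5124, -0.2638, 0.0252]
ee_rot: [3.14, 0.001, 1.607]
force: [0.3, -0.4, -0.1]
gripper_width: 0.217
grip_force: 0.0
```

Run:
```python
from h import *
print(r.state()['force'],r.state()['ee_pos'])
cv2.imwrite('pics/w1.png',cv2.resize(r.camera('wrist')[:,:,::-1],None,fx=1.5,fy=1.5))
```

```text
[ 0.28537319 -0.3909342  -0.08614227] [ 0.51237717 -0.26381637  0.02520462]
```

View pics/w1.png

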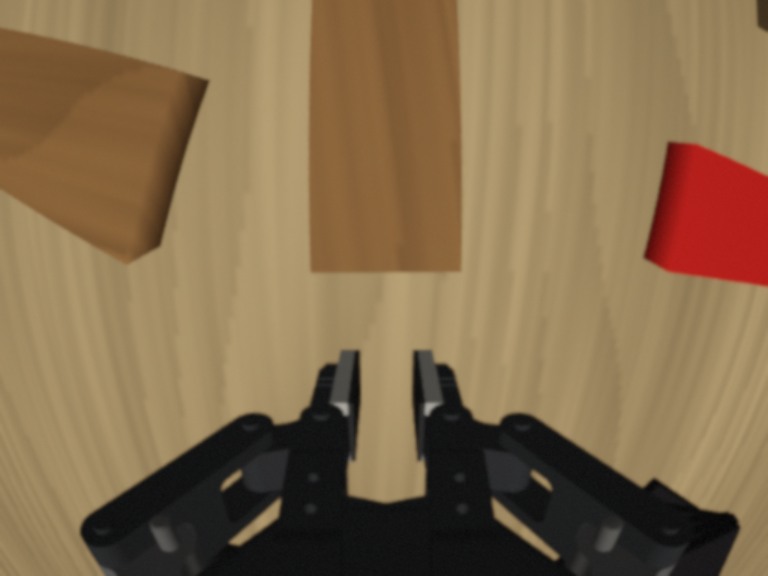

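The wrist view shows the thick end (edge at row 271, columns 311–461, centre 386) square to the fingers (centre about 387). I'll lower the tool, make contact, and push with a slight clockwise curve.

>>> drive_tool --plan '[0, 0, 0.06, 0, 0, 0, 0, 0, 0.06, 0, 0, 0, 0, 0, 0, 0, 0, 0, 0.1, 0, 0, 0, 0, 0, 0.08, 0, 0, 0, 0, 0, 0.05, 0, 0, 0, 0, 0, 0.04, 0, 0, 0, 0, 0, 0.03, 0, 0, 0, 0, 0, 0.03, 0, 0, 0, 0, 0, 0, 0, 0, 0, 0, 0]'

```text
clock: 6.5
ee_pos: [0.5105, -0.2303, 0.0123]
ee_rot: [-3.142, -0.0, 1.607]
force: [0.2, -0.6, 0.2]
gripper_width: 0.223
grip_force: 0.0
```

>>> drive_tool --plan '[0.06, 0, 0, 0, 0, 0.001, 0.06, 0, 0, 0, 0, 0.002, 0.06, 0, 0, 0, 0, 0.002, 0.06, 0, 0, 0, 0, 0.002, 0.06, 0, 0, 0, 0, 0.002, 0.06, 0, 0, 0, 0, 0.002, 0.06, 0, 0, 0, 0, 0.002, 0.06, 0, 0, 0, 0, 0.002, 0.06, 0, 0, 0, 0, 0.002, 0, 0, 0, 0, 0, 0]'

```text
clock: 7.75
ee_pos: [0.5107, -0.1758, 0.0121]
ee_rot: [-3.141, -0.0, 1.501]
force: [-0.6, -0.2, 0.0]
gripper_width: 0.221
grip_force: 0.0
```

Run:
```python
from h import *
print(r.state()['force'],r.state()['ee_pos'])
a=cv2.resize(r.camera('wrist')[:,:,::-1],(512,384))
t=cv2.resize(r.camera('top')[145:245,180:320,::-1],(512,366),interpolation=cv2.INTER_CUBIC)
cv2.imwrite('pics/w2.png',cv2.resize(np.vstack([a,cv2.convertScaleAbs(t,alpha=1.6)]),(410,600)))
s=r.camera('scene')[150:280,150:330,::-1]
cv2.imwrite('pics/s2.png',cv2.resize(s,None,fx=4,fy=4,interpolation=cv2.INTER_CUBIC))
```

```text
[-0.57053879 -0.15138276  0.04464016] [ 0.51073174 -0.17577141  0.01210079]
```

View pics/w2.png

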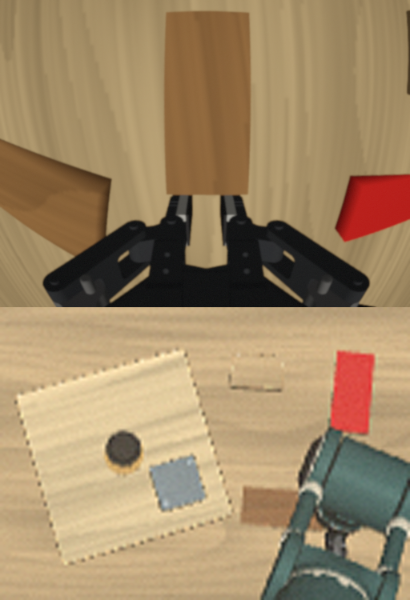

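Both fingers are on the thick face, and the wedge now points at the foot with about 82 mm to go by geometry. I'll push most of the way, then go in fine steps watching the force.

>>> drive_tool --plan '[0.06, 0, 0, 0, 0, 0, 0.06, 0, 0, 0, 0, 0, 0.06, 0, 0, 0, 0, 0, 0.05, 0, 0, 0, 0, 0, 0.04, 0, 0, 0, 0, 0, 0.04, 0, 0, 0, 0, 0, 0.04, 0, 0, 0, 0, 0, 0.04, 0, 0, 0, 0, 0, 0.04, 0, 0, 0, 0, 0, 0.04, 0, 0, 0, 0, 0]'

```text
clock: 9.15
ee_pos: [0.5144, -0.1296, 0.0124]
ee_rot: [3.141, 0.0, 1.5]
force: [0.2, -3.2, -0.1]
gripper_width: 0.226
grip_force: 1.7
```

>>> drive_tool --plan '[0.02, 0, 0, 0, 0, 0, 0.02, 0, 0, 0, 0, 0, 0.02, 0, 0, 0, 0, 0, 0.02, 0, 0, 0, 0, 0, 0.02, 0, 0, 0, 0, 0, 0.02, 0, 0, 0, 0, 0, 0.02, 0, 0, 0, 0, 0, 0.02, 0, 0, 0, 0, 0, 0.02, 0, 0, 0, 0, 0, 0.02, 0, 0, 0, 0, 0]'

```text
clock: 10.4
ee_pos: [0.5156, -0.1095, 0.0123]
ee_rot: [-3.142, 0.0, 1.501]
force: [0.0, -3.1, -0.4]
gripper_width: 0.221
grip_force: 1.7
```

Run:
```python
from h import *
print(r.state()['force'],r.state()['ee_pos'])
a=cv2.resize(r.camera('wrist')[:,:,::-1],(512,384))
s=cv2.resize(r.camera('scene')[200:280,200:330,::-1],(512,315),interpolation=cv2.INTER_CUBIC)
cv2.imwrite('pics/w3.png',cv2.resize(np.vstack([a,s]),(439,600)))
```

```text
[ 0.02314719 -3.10540336 -0.40997159] [ 0.51564443 -0.10948801  0.01227389]
```

View pics/w3.png

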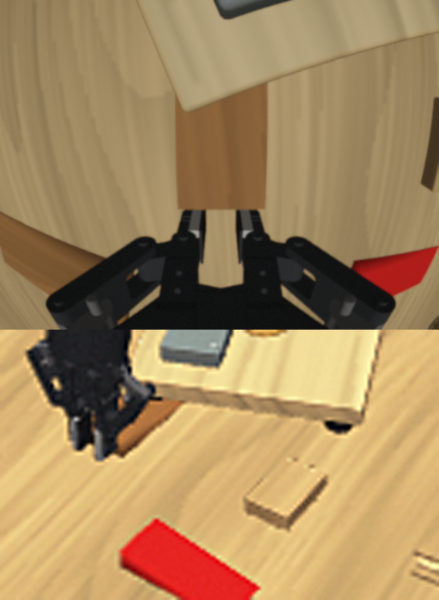

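The wedge is under the corner and the push is steady at 3.1 N. About 15 mm is left, so I'll go on finely.

>>> drive_tool --plan '[0.01, 0, 0, 0, 0, 0, 0.01, 0, 0, 0, 0, 0, 0.01, 0, 0, 0, 0, 0, 0.01, 0, 0, 0, 0, 0, 0.01, 0, 0, 0, 0, 0, 0.01, 0, 0, 0, 0, 0, 0.01, 0, 0, 0, 0, 0, 0.01, 0, 0, 0, 0, 0, 0.01, 0, 0, 0, 0, 0, 0.01, 0, 0, 0, 0, 0]'

```text
clock: 11.75
ee_pos: [0.5163, -0.0996, 0.0123]
ee_rot: [-3.142, -0.0, 1.501]
force: [-0.6, -3.1, -0.2]
gripper_width: 0.223
grip_force: 1.6
```

Run:
```python
from h import *
print(r.state()['force'],r.state()['ee_pos'])
np.save('A.npy',np.stack([r.camera('scene'),r.camera('top')]))
```

```text
[-0.59336468 -3.1232966  -0.24516478] [ 0.51633367 -0.0995763   0.01227684]
```

>>> drive_tool --plan '[0.005, 0, 0, 0, 0, 0, 0.005, 0, 0, 0, 0, 0, 0.005, 0, 0, 0, 0, 0, 0.005, 0, 0, 0, 0, 0, 0.005, 0, 0, 0, 0, 0, 0.005, 0, 0, 0, 0, 0, 0.0, 0, 0, 0, 0, 0, 0.0, 0, 0, 0, 0, 0, 0.0, 0, 0, 0, 0, 0, 0.0, 0, 0, 0, 0, 0]'

```text
clock: 13.1
ee_pos: [0.5165, -0.0966, 0.0123]
ee_rot: [-3.142, -0.0, 1.501]
force: [-0.1, -2.6, -0.9]
gripper_width: 0.22
grip_force: 1.1
```

>>> drive_tool --plan '[0.003, 0, 0, 0, 0, 0, 0.003, 0, 0, 0, 0, 0, 0.003, 0, 0, 0, 0, 0, 0.003, 0, 0, 0, 0, 0, 0.003, 0, 0, 0, 0, 0, 0.003, 0, 0, 0, 0, 0, 0.003, 0, 0, 0, 0, 0, 0.003, 0, 0, 0, 0, 0, 0.003, 0, 0, 0, 0, 0, 0.003, 0, 0, 0, 0, 0]'

```text
clock: 14.35
ee_pos: [0.5167, -0.0936, 0.0123]
ee_rot: [-3.142, 0.0, 1.501]
force: [-0.3, -3.0, -1.4]
gripper_width: 0.224
grip_force: 1.5
```

```bash
cat > flow.py <<'E'
from fit import *
p0=np.array([.5805,.1,.3105]);t0=np.arcsin(9/127.3)
def tiltfit(now,verbose=True):
    obs=[]
    for n in('scene','top'):
        a=cv2.resize(cv2.imread(f'pics/{n}0.png'),(512,384),interpolation=cv2.INTER_AREA)[:,:,::-1]
        ga,gb=[cv2.GaussianBlur(cv2.cvtColor(np.ascontiguousarray(x),cv2.COLOR_RGB2GRAY),(0,0),.7) for x in(a,now[n])]
        # board-local outline incl. slight margin, projected as mask
        b=.118;poly=np.array([proj(n,q) for q in lampP(p0,np.array([[-b,-b,.047],[b,-b,.047],[b,b,.047],[-b,b,.047]]))])
        m=np.zeros(ga.shape,np.uint8);cv2.fillConvexPoly(m,poly.round().astype(int),255)
        k=cv2.goodFeaturesToTrack(ga,60,.01,5,mask=m)
        k2,st,er=cv2.calcOpticalFlowPyrLK(ga,gb,k,None,winSize=(13,13),maxLevel=1)
        kb,st2,_=cv2.calcOpticalFlowPyrLK(gb,ga,k2,None,winSize=(13,13),maxLevel=1)
        for u,v,w in zip(k[:,0],k2[:,0],kb[:,0]):
            if np.linalg.norm(u-w)>.2: continue
            # local pt on board top (z .047), skip box and stem zones
            f=least_squares(lambda q:proj(n,lampP(p0,np.array([[q[0],q[1],.047]]))[0])-u,[0,0]).x
            if np.hypot(*f)<.06 or (abs(f+.056)<.045).all(): continue
            obs.append((n,np.array([f[0],f[1],.047]),u,v))
    def res(x):
        out=[]
        for n,q,u,v in obs: out.append(proj(n,lampP(p0+x[:3],q[None],t0-x[3])[0])-v)
        return np.concatenate(out)
    s=least_squares(res,[0,0,0,.03],loss='soft_l1',f_scale=.2)
    cov=np.linalg.inv(s.jac.T@s.jac)*np.median(np.abs(res(s.x)))**2*2
    print(len(obs),'d xy mm',(s.x[:2]*1e3).round(2),'dyaw deg',np.degrees(s.x[2]).round(2),'short foot raised mm',(127.3*np.sin(s.x[3])*1e3/1e3).round(2),'+-',(127.3*np.sqrt(cov[3,3])).round(2),'med res',np.median(np.abs(res(s.x))).round(2))
if __name__=='__main__':
    A=np.load('A.npy');tiltfit({'scene':A[0],'top':A[1]})
    now={n:r.camera(n) for n in('scene','top')};tiltfit(now)
E
python3 flow.py
```

```text
31 d xy mm [0.95 2.38] dyaw deg -0.57 short foot raised mm 4.1 +- 2.22 med res 0.47
31 d xy mm [0.49 2.29] dyaw deg -0.44 short foot raised mm 4.86 +- 2.65 med res 0.51
```

>>> drive_tool --plan '[0.002, 0, 0, 0, 0, 0, 0.002, 0, 0, 0, 0, 0, 0.002, 0, 0, 0, 0, 0, 0.002, 0, 0, 0, 0, 0, 0.002, 0, 0, 0, 0, 0, 0.002, 0, 0, 0, 0, 0, 0.002, 0, 0, 0, 0, 0, 0.002, 0, 0, 0, 0, 0, 0.002, 0, 0, 0, 0, 0, 0.002, 0, 0, 0, 0, 0]'

```text
clock: 15.7
ee_pos: [0.5169, -0.0917, 0.0123]
ee_rot: [-3.142, -0.0, 1.501]
force: [-0.9, -2.8, -0.8]
gripper_width: 0.217
grip_force: 1.5
```

Run:
```python
from h import *
cv2.imwrite('pics/s4.png',cv2.resize(r.camera('scene')[150:250,200:340,::-1],(800,571),interpolation=cv2.INTER_CUBIC))
```

```text
(no output)
```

View pics/s4.png

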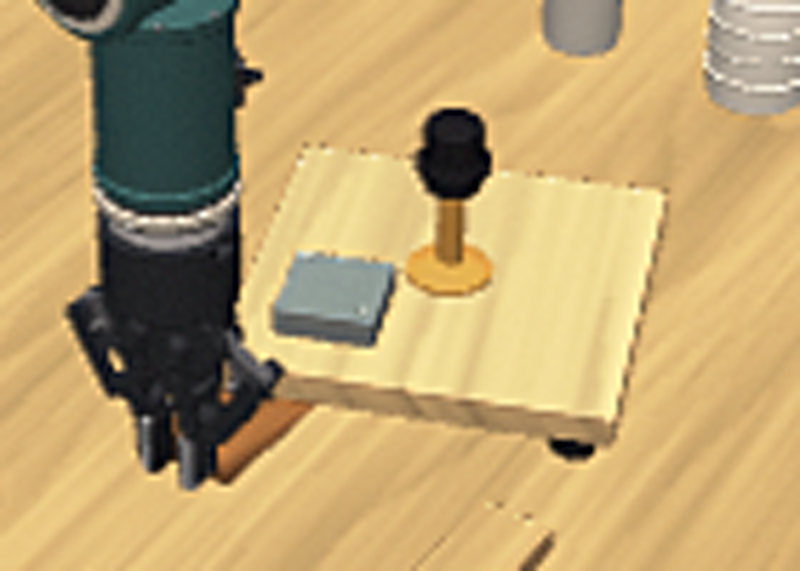

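```bash
cat > c.py <<'E'
from fit import *
C=lambda u:(np.array(u)+.5)/5.714-.5+[200,150]
p=[.5805,.1,.3105]
b=.115
P={'far':[b,b,.047],'back':[-b,b,.047],'near':[b,-b,.047],'stem':[0,0,.15]}
m0={'far':S((665,124)),'back':S((413,101)),'near':S((627,300)),'stem':S((509,79))}
m1={'far':C((666,190)),'back':C((306,147)),'near':C((612,420)),'stem':C((454,108))}
for k in P:
    a=[proj('scene',lampP(p,np.array([P[k]]),t)[0]) for t in(np.arcsin(9/127.3),0)]
    print(k,'expected shift to level',(a[1]-a[0]).round(2),'seen',(m1[k]-m0[k]).round(2))
E
python3 c.py
```

```text
far expected shift to level [0.59 2.4 ] seen [0.27 2.21]
back expected shift to level [ 0.79 -0.29] seen [0.27 0.44]
near expected shift to level [ 0.86 -0.38] seen [ 0.32 -1.53]
stem expected shift to level [ 2.73 -1.02] seen [ 2.17 -0.89]
```

The far corner has dropped about 2.2 of the expected 2.4 px, so the board is close to level. I'll nudge on until the force rises.

>>> drive_tool --plan '[0.0015, 0, 0, 0, 0, 0, 0.0015, 0, 0, 0, 0, 0, 0.0015, 0, 0, 0, 0, 0, 0.0015, 0, 0, 0, 0, 0, 0.0015, 0, 0, 0, 0, 0, 0.0015, 0, 0, 0, 0, 0, 0.0015, 0, 0, 0, 0, 0, 0.0015, 0, 0, 0, 0, 0, 0.0015, 0, 0, 0, 0, 0, 0.0015, 0, 0, 0, 0, 0]'

```text
clock: 17.0
ee_pos: [0.517, -0.0902, 0.0123]
ee_rot: [-3.142, 0.0, 1.501]
force: [-0.3, -4.3, -1.2]
gripper_width: 0.223
grip_force: 2.1
```

>>> drive_tool --plan '[0.0015, 0, 0, 0, 0, 0, 0.0015, 0, 0, 0, 0, 0, 0.0015, 0, 0, 0, 0, 0, 0.0015, 0, 0, 0, 0, 0, 0.0015, 0, 0, 0, 0, 0, 0.0015, 0, 0, 0, 0, 0, 0.0015, 0, 0, 0, 0, 0, 0.0015, 0, 0, 0, 0, 0, 0.0015, 0, 0, 0, 0, 0, 0.0015, 0, 0, 0, 0, 0]'

```text
clock: 18.25
ee_pos: [0.5171, -0.0889, 0.0123]
ee_rot: [3.142, 0.0, 1.501]
force: [0.1, -5.7, -1.3]
gripper_width: 0.217
grip_force: 2.9
```

The force has risen from 2.8 to 5.7 N, so the far foot is down and the wedge is carrying load. I'll back off and go to the far corner with the fingers shut.

>>> drive_tool --plan '[-0.1, 0, 0, 0, 0, 0, -0.2, 0, 0, 0, 0, 0, -0.2, 0, 0, 0, 0, 0, 0, 0, -0.2, 0, 0, 0, 0, 0, -0.5, 0, 0, 0, 0, 0, -0.5, 0, 0, 0, 0, 0, -0.5, 0, 0, 0, 0, 0, -0.5, 0, 0, 0, 0, 0, -0.1, 0, 0, 0, 0, 0, 0, 0, 0, 0]'

```text
clock: 19.5
ee_pos: [0.5138, -0.1395, 0.2428]
ee_rot: [3.14, 0.0, 1.5]
force: [-0.5, 0.7, -0.9]
gripper_width: 0.218
grip_force: 0.0
```

>>> drive_tool --plan '[0.3, 0.08, 0, 0, 0, 0, 0.4, 0.12, 0, 0, 0, 0, 0.4, 0.12, 0, 0, 0, 0, 0.4, 0.12, 0, 0, 0, 0, 0.4, 0.12, 0, 0, 0, 0, 0.4, 0.12, 0, 0, 0, 0, 0.4, 0.12, 0, 0, 0, 0, 0.4, 0.1, 0, 0, 0, 0, 0.4, 0.08, 0, 0, 0, 0, 0, 0, 0, 0, 0, 0]' --grip 0

```text
clock: 20.75
ee_pos: [0.6348, 0.2056, 0.2383]
ee_rot: [-3.136, 0.001, 1.503]
force: [0.3, -0.5, -0.4]
gripper_width: 0.001
grip_force: 0.0
```

Run:
```python
from h import *
s=r.state();print(s['force'],s['ee_pos'],s['ee_rot'])
k=1.5625
print('vase',unproj('top',np.array((184,272))/k,.2),unproj('top',np.array((205,288))/k,.03))
a=r.camera('wrist');t=r.camera('top')
np.save('B.npy',np.stack([a,t]))
t=cv2.convertScaleAbs(cv2.resize(t[145:245,180:320,::-1],(512,366),interpolation=cv2.INTER_CUBIC),alpha=1.6)
cv2.imwrite('pics/w5.png',cv2.resize(np.vstack([a[:,:,::-1],t]),(410,600)))
```

```text
[ 0.28933211 -0.47962087 -0.40340817] [0.63484117 0.20564715 0.23831602] [-3.13636225e+00  1.04735816e-03  1.50348477e+00]
vase [0.62471496 0.45482865 0.2       ] [0.6154264  0.45362206 0.03      ]
```

View pics/w5.png

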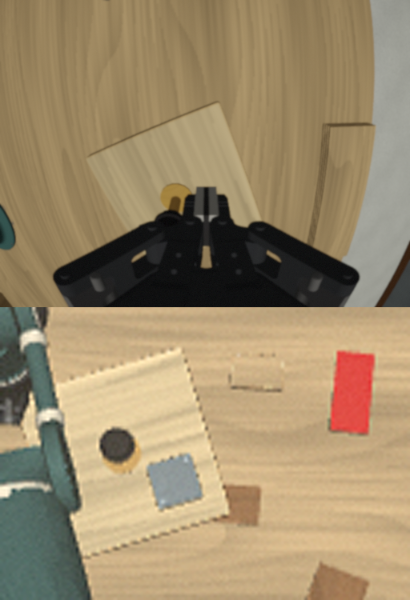

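Run:
```python
from h import *
s=r.state();i=r.camera_info('wrist');K=i['mtx']
Rt=Ro.from_euler('xyz',s['ee_rot']).as_matrix()
def w(u,z):
    d=np.array([u[0]-K[0,2],u[1]-K[1,2]]);rr=np.hypot(*d);th=rr/K[0,0]
    v=np.r_[d/rr*np.sin(th),np.cos(th)];M=i['mount']
    o=s['ee_pos']+Rt@M[:3,3];v=Rt@M[:3,:3]@v
    return o+v*(z-o[2])/v[2]
print(s['ee_pos'],s['ee_rot'])
c=w((273.5,126),.047);l=w((108.6,193.7),.047);print('far corner',c,'other',l,np.linalg.norm(c-l))
e=(c-l)/np.linalg.norm(c-l); yaw=np.arctan2(e[1],e[0]);print('yaw',yaw)
for y in(yaw,.31):
    print('target',c-Ro.from_euler('z',y).apply([.025,.025,0]))
```

```text
[0.63465655 0.20318699 0.23913511] [-3.13691604e+00  2.14269510e-03  1.50137390e+00]
far corner [0.65488244 0.24673042 0.047     ] other [0.44168577 0.18154842 0.047     ] 0.2229383618340697
yaw 0.29671129578754035
target [0.63828428 0.21551342 0.047     ]
target [0.63870057 0.21529561 0.047     ]
```

The wrist view gives the far-corner press point at about (0.638, 0.215), which matches the fit. I'll go down there.

>>> drive_tool --plan '[0.12, 0.03, 0, 0, 0, 0, 0, 0, 0.3, 0, 0, 0, 0, 0, 0.4, 0, 0, 0, 0, 0, 0.4, 0, 0, 0, 0, 0, 0.3, 0, 0, 0, 0, 0, 0.2, 0, 0, 0, 0, 0, 0.1, 0, 0, 0, 0, 0, 0, 0, 0, 0, 0, 0, 0, 0, 0, 0, 0, 0, 0, 0, 0, 0]'

```text
clock: 22.1
ee_pos: [0.6408, 0.2158, 0.0738]
ee_rot: [3.139, -0.001, 1.501]
force: [-0.3, -0.3, 0.4]
gripper_width: -0.001
grip_force: 0.0
```

>>> drive_tool --plan '[0, -0.02, 0.05, 0, 0, 0, 0, 0, 0.04, 0, 0, 0, 0, 0, 0.03, 0, 0, 0, 0, 0, 0.02, 0, 0, 0, 0, 0, 0.01, 0, 0, 0, 0, 0, 0.01, 0, 0, 0, 0, 0, 0.01, 0, 0, 0, 0, 0, 0.005, 0, 0, 0, 0, 0, 0.005, 0, 0, 0, 0, 0, 0, 0, 0, 0]'

```text
clock: 23.35
ee_pos: [0.6378, 0.2156, 0.0547]
ee_rot: [3.141, 0.0, 1.501]
force: [-0.6, -0.1, 2.8]
gripper_width: -0.001
grip_force: 1.5
```

>>> drive_tool --plan '[0, 0, 0.003, 0, 0, 0, 0, 0, 0.003, 0, 0, 0, 0, 0, 0.003, 0, 0, 0, 0, 0, 0.003, 0, 0, 0, 0, 0, 0.003, 0, 0, 0, 0, 0, 0.003, 0, 0, 0, 0, 0, 0.003, 0, 0, 0, 0, 0, 0, 0, 0, 0, 0, 0, 0, 0, 0, 0, 0, 0, 0, 0, 0, 0]'

```text
clock: 24.6
ee_pos: [0.6379, 0.2156, 0.0545]
ee_rot: [3.141, -0.0, 1.501]
force: [-5.5, -2.2, 12.2]
gripper_width: -0.0
grip_force: 6.4
```

The fingertips met the board at a top height of 46.7 mm, which is level. It moved only 0.2 mm under 12 N, so it's firm. I'll press a little harder, hold, then release.

>>> drive_tool --plan '[0, 0, 0.005, 0, 0, 0, 0, 0, 0.005, 0, 0, 0, 0, 0, 0.003, 0, 0, 0, 0, 0, 0, 0, 0, 0, 0, 0, 0, 0, 0, 0, 0, 0, 0, 0, 0, 0, 0, 0, 0, 0, 0, 0, 0, 0, 0, 0, 0, 0, 0, 0, 0, 0, 0, 0, 0, 0, 0, 0, 0, 0]'

```text
clock: 25.85
ee_pos: [0.638, 0.2157, 0.0544]
ee_rot: [3.141, -0.0, 1.501]
force: [-8.6, -3.2, 18.0]
gripper_width: -0.003
grip_force: 9.2
```

>>> drive_tool --plan '[0, 0, -0.02, 0, 0, 0, 0, 0, -0.02, 0, 0, 0, 0, 0, -0.05, 0, 0, 0, 0, 0, -0.2, 0, 0, 0, 0, 0, -0.4, 0, 0, 0, 0, 0, -0.5, 0, 0, 0, 0, 0, -0.5, 0, 0, 0, 0, 0, 0, 0, 0, 0, 0, 0, 0, 0, 0, 0, 0, 0, 0, 0, 0, 0]'

```text
clock: 27.1
ee_pos: [0.6366, 0.2153, 0.218]
ee_rot: [-3.138, 0.001, 1.501]
force: [-0.1, -0.1, 0.5]
gripper_width: -0.003
grip_force: 0.0
```

Run:
```python
from h import *
t=cv2.resize(r.camera('top')[145:245,180:320,::-1],(560,400),interpolation=cv2.INTER_CUBIC)
s=cv2.resize(r.camera('scene')[170:270,200:340,::-1],(560,400),interpolation=cv2.INTER_CUBIC)
cv2.imwrite('pics/f.png',cv2.resize(np.vstack([cv2.convertScaleAbs(t,alpha=1.6),s]),(420,600)))
```

```text
(no output)
```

View pics/f.png

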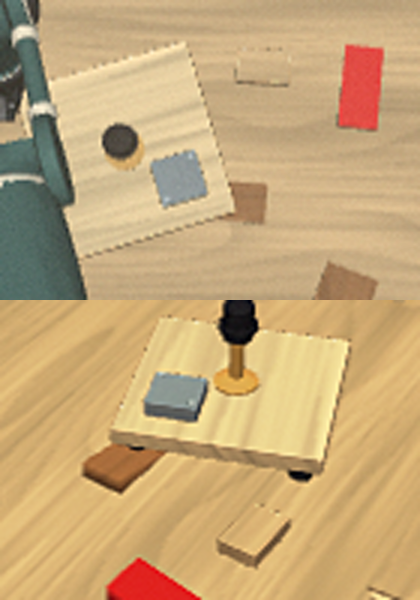

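The wedge is under the short foot at about (130,465), the board looks level, and nothing nearby has moved. Handing in.

```bash
python3 -c "
from rig import r
print(r.close_job())"
```

```text
the job is handed in; nothing more can be done
None
```

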